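# Divert the vials down the other chute

### The job

On the vial sorter, press down the raised end of the seesaw gate by its thumb tab so that the gate rocks over its pivot to the other side. Then push the two vials waiting on the feed shelf off the shelf's inner edge with the fingertips, so that both drop onto the gate and roll down that other chute into its bin. Do not grasp or lift the vials, leave everything standing around the sorter where it is, and finish with the gate still rocked over and the hand clear.

Things in the scene. Friction and masses are not known exactly. Their poses are not given: they have to be found in the camera images.
- sorter: fixed aluminium and white vial sorter, base 100 mm (x) by 470 mm (y), turned up to 15 degrees. Origin: centre of its underside, straight below the gate's pivot; x away from the robot, y left, z up. The seesaw gate, a 64 mm wide channel, spans y -75 to 75 mm; beyond each end a chute (|y| 78 to 142 mm) and a bin. Shelf posts at y = 103 mm reach 122 mm. Other mm figures below use this frame
- gate (a joint): tilt of the seesaw gate about a level pivot along x at z = 76 mm: +0.30 rad = left (+y) end up, right end down (vials roll to the right bin); -0.30 = right end up (vials roll left). Top-heavy (weight on a mast behind the channel, x 44 to 72, up to z 146 mm): it rests at one stop and, pressed past level, falls to the other by itself. About 1 N on a tab rocks it. Either side may start up.
- gate_left_tab (a point): top of the gate's left thumb tab, a flat steel tongue 30 mm wide (y), 4 mm thick, sticking out of the channel towards the robot, x -37 to -103 mm. This point is 78 mm in front of the pivot's middle and 60 mm left of it; about 97 mm above the counter when up, 62 mm when down. Nothing is above it; the shelf (x from -39 mm) stands beside it
- gate_right_tab (a point): the same point on the right thumb tab, 60 mm right of the pivot, mirror image
- feed_edge (a point): middle of the inner (right) edge, y = 26 mm, of the level feed shelf's top, z = 118 mm. Shelf: y 26 to 110 mm, x -39 to 39 mm, over the gate's left half, open at both ends, side lips 10 mm high. Facing the edge, a stop plate at y = -18 mm (x -49 to 49 mm, top at z = 148 mm): vials drop between the two onto the gate. Axes as the sorter
- vial_front: capped amber vial, 28 mm diameter, 60 mm long, about 35 g, lying along the sorter's x on the feed shelf between two 2.5 mm ribs, 19 mm left of the shelf's inner edge. Origin: its middle, on its axis (z = 132 mm on the shelf); its x runs along its length. It rolls when pushed to the right (-y of the sorter)
- vial_rear: the same kind of vial, in the second seat, 62 mm left of the shelf's inner edge and 22 mm from the shelf's outer end; pushed to the right it meets and pushes the front vial. Push slowly (about 40 mm/s): two vials that drop in quick succession can lodge on one another over the gate
- left_bin (a point): middle of the left bin's floor, y = 187 mm, z = 6 mm; inside 85 mm (y) by 72 mm (x), walls reach z = 66 mm; axes as the sorter
- right_bin (a point): middle of the right bin's floor, the same
- spare_vial: upright capped vial like the two on the shelf, 28 mm diameter, 60 mm tall, standing on the counter; origin centre of its underside
- sample_jar: squat white-capped jar, 52 mm diameter, 62 mm tall; origin centre of its underside
- reagent_bottle: round bottle, 60 mm diameter, 135 mm tall; origin centre of its underside
- beaker: open white beaker, 64 mm across, 75 mm tall; origin centre of its underside
- marker_pen: white and black marker pen, 135 mm long, 15 mm thick, lying on the counter in front of the sorter; origin on its underside
- tube_rack: grey rack of capped tubes, 60 x 140 mm, 90 mm tall; origin centre of its underside
Things that resemble listed ones, but are neither listed nor needed, are in the scene too. Leave any pink look-alike of the vial_rear alone. Leave any pink look-alike of the vial_front alone.

How it is judged:
On the way, in this order (a step that is already met when the one before it is completed fails the run):
1. the gate is rocked over to its other side while both vials still wait on the shelf (distance of gate_left_tab from where it was at the start of the episode above 0.0185 m and (value of joint gate above 0.25 rad or value of joint gate below -0.25 rad) and height (world z) of each of vial_front, vial_rear above 0.123 m), for 0.2 s.
2. both vials lie in the bin that the rocked gate feeds (distance of gate_left_tab from where it was at the start of the episode above 0.0185 m and ((y of vial_front in the frame of left_bin between -0.046 and 0.046 m and x of vial_front in the frame of left_bin between -0.036 and 0.036 m and height (world z) of each of vial_front, vial_rear below 0.062 m and y of vial_rear in the frame of left_bin between -0.046 and 0.046 m and x of vial_rear in the frame of left_bin between -0.036 and 0.036 m and value of joint gate below -0.25 rad) or (y of vial_front in the frame of right_bin between -0.046 and 0.046 m and x of vial_front in the frame of right_bin between -0.036 and 0.036 m and height (world z) of each of vial_front, vial_rear below 0.062 m and y of vial_rear in the frame of right_bin between -0.046 and 0.046 m and x of vial_rear in the frame of right_bin between -0.036 and 0.036 m and value of joint gate above 0.25 rad))), for 0.2 s.
At the end, for the whole second after the job is handed in: The gate rests at the opposite stop from where it started (tilt beyond 0.25 rad, its left tab moved more than 18.5 mm from its start), and both vials lie at rest inside the bin on the gate's low side: centres inside the bin's walls and less than 62 mm above the counter (all of step 2 and linear speed of each of vial_front, vial_rear below 0.03 m/s); the robot touches nothing.
It fails at once if a vial is lifted more than 18 mm above its place on the shelf (height (world z) of any of vial_front, vial_rear above 0.15 m).
It fails at once if a vial leaves the shelf by its outer end or over its side ((x of vial_front in the frame of sorter above 0.045 m or x of vial_front in the frame of sorter below -0.045 m or (y of vial_front in the frame of sorter above 0.112 m and height (world z) of vial_front above 0.1 m)) or (x of vial_rear in the frame of sorter above 0.045 m or x of vial_rear in the frame of sorter below -0.045 m or (y of vial_rear in the frame of sorter above 0.112 m and height (world z) of vial_rear above 0.1 m))).
It fails at once if something standing around the sorter is moved more than 25 mm or tipped (distance of any of spare_vial, sample_jar, reagent_bottle, beaker, marker_pen, tube_rack from where it was at the start of the episode above 0.025 m or angle between any of spare_vial, sample_jar, reagent_bottle, beaker, marker_pen, tube_rack's own z axis and vertical above 0.4 rad).
It also fails if it takes over 48 s, if anything falls off the work surface, if the arm or the gripper's body presses on something with over 40 N, if the wrist force passes 120 N, or if a joint passes its speed limit or range.

### The arm

A 6-joint arm with a two-finger parallel gripper is mounted at the origin on the work surface. World frame = base frame: x ahead of the robot, y to its left, z up, the work surface at z = 0. Lengths are in m, angles in rad, forces in N, time in s.
With the tool pointing down it reaches from about 0.35 to 0.775 m from the base axis. Payload 5.5 kg.
Tool frame: the origin (TCP) lies midway between the tips of the shut fingers; the grasp point (between the pads) lies 19 mm behind it; z points along the fingers, y is the line along which they close (so a half turn about z gives the same grasp; the last joint's range is limited). The gripper opens to 85 mm and grips with 20 to 120 N. Pads are 22 mm wide; open, the fingers measure 114 mm over their backs; the gripper's body (76 mm by 85 mm) begins 54 mm behind the grasp point. The pads swing forward as they close: fully open they stand 13 mm farther back than shut.
Start: joints at [-1.313, 0.313, 0.046, 1.304, 0, 1.431], TCP at [0.223, -0.53, 0.231] pointing down, gripper open.
Joint ranges: [-2.76, 2.76], [-0.86, 1.69], [-1.03, 1.26], [-2.2, 2.34], [-1.47, 1.5], [-3.14, 3.14]. Speed limits (rad/s): [2.57, 2.57, 3.14, 3.14, 3.14, 3.14].

### API

Orientations are given as a unit quaternion [w, x, y, z].
In Python, from workcell import env gives the robot as it stands. The module is installed in compiled form; this text tells all that it offers.
- The arm moves only by the tool servo_tool, never from a script. Its argument "increments" is a list of rows, each an object of numbers: "grip": the closure, from 0 (fully open) to 1 (shut); "x", "y", "z": the shift along the tool's x, y, z in mm; "roll": the turn about the tool's z in degrees. In form: [{"grip": .., "x": .., "y": .., "z": .., "roll": ..}, ...]. A call has 1 to 5 rows; each row shifts and turns the commanded pose from where the row before left it, along the tool's axes as they then stand; what a row does not reach is not made up. A row lasts 1/12 s, in which the tool goes at most 41.7 mm and 7.16 degrees, less where a joint would pass 70% of its speed; a pose out of reach is approached as far as the arm can. A call is refused whole if a number of a shift passes 41.7 or a number of a turn 7.16, either way. A call with a gripper value outside its range is refused whole. The fingers move at their own pace and stop on an object; "grip_force" is the grip in N (left out, the last holds). Time passes only in rows, so rows that do not move let the fingers close. It gives the time, the measured TCP pose, the force, the opening and the grip force at its end, in the units of the state.
- env.get_state(): the state, without advancing time (a new reading comes with each control period).
- env.read_camera(name): name is "side" or "top"; returns the picture (384x512x3 uint8, red, green, blue); there is no depth.
- env.get_calibration(name): a dict with "vertical_fov" (degrees; the focal length in pixels is half the picture's height over the tangent of half this angle, whatever the lens; pixels are square), "cx", "cy" (the principal point, pixels), "k1" (the pictures are not rectified: a ray, as slopes to the right and down, at radius r is drawn at 1 + k1 r^2 times it, then the intrinsics apply), "rvec" (rotation vector, rad) and "tvec" (3), from world to camera coordinates, as OpenCV has them. Camera axes: x right, y down, z forward; pixel columns grow to the right and rows downward; lengths in m; the calibration is good to about 2 mm. A picture is of the moment at which its call begins. get_calibration takes no time and is no camera call.
- env.hand_in(): hands the job in; it is judged then, once.
The state is a dict: "clock": time; "joint_pos": joint angles; "qvel": joint speeds; "tau": joint torques, N m; "tcp_pos": TCP position; "orientation": TCP orientation; "wrist_force": force on the tool from outside, world axes, zero at the start; "ft_torque": the same for the moment, N m; "finger_gap": finger opening in m; "grip_force": force on a finger pad.
Only numpy, scipy, OpenCV 4.12 (cv2) and the standard library are available. Lean on these libraries where they do the work, as an engineer would, in place of code of your own. Each camera call takes 0.05 s, during which the arm holds its last target. There are 200 camera calls.

## Working session

There is one attempt and no reset: what is moved stays moved. The work goes in short steps, Python scripts to look and compute and a tool call to move; the robot and the scene stay as the last step left them, time stands still between calls to the robot, and variables do not carry over. Pictures are saved under pics/ and viewed, at most 10 in all, crops included, and the job is handed in when it is done.

Besides the shell and the picture viewer there is one more tool, called after "Request:" by a JSON object that holds its "name" and its "arguments". servo_tool: Moves the arm, as the interface text tells. Its arguments: {"type":"object","properties":{"increments":{"type":"array"},"grip_force":{"type":"number"}},"required":["increments"]}

```bash
mkdir -p pics; cat > h.py <<'E'
import numpy as np,cv2
from workcell import env
def cal(n):
    c=env.get_calibration(n); f=192/np.tan(np.radians(c["vertical_fov"])/2)
    return f,c["cx"],c["cy"],c["k1"],cv2.Rodrigues(np.array(c["rvec"],float))[0],np.array(c["tvec"],float)
def proj(n,P):
    f,cx,cy,k,R,t=cal(n); q=np.atleast_2d(P)@R.T+t; s=q[:,:2]/q[:,2:]
    s=s*(1+k*(s**2).sum(1,keepdims=True)); return s*f+[cx,cy]
def ray(n,uv):
    f,cx,cy,k,R,t=cal(n); d=(np.array(uv,float)-[cx,cy])/f; s=d.copy()
    for _ in range(20): s=d/(1+k*(s@s))
    v=R.T@np.r_[s,1]; return -R.T@t, v/np.linalg.norm(v)
def atz(n,uv,z):
    o,v=ray(n,uv); return o+v*(z-o[2])/v[2]
def tri(a,b):
    A=0;B=0
    for n,uv in (("top",a),("side",b)):
        o,v=ray(n,uv); M=np.eye(3)-np.outer(v,v); A=A+M; B=B+M@o
    return np.linalg.solve(A,B)
E
python3 - <<'E'
from h import *
for n in("top","side"):
    im=env.read_camera(n); cv2.imwrite(f"pics/{n}0.png",cv2.resize(im[:,:,::-1],(800,600),interpolation=cv2.INTER_CUBIC))
    cv2.imwrite(f"{n}raw.png",im[:,:,::-1]); print(n,env.get_calibration(n),ray(n,(256,192)))
print(env.get_state())
E
```

```text
top {'vertical_fov': 56.4956787790375, 'cx': 252.86844679890174, 'cy': 190.6230698977742, 'k1': -0.04977731137594972, 'rvec': array([ 2.12516874, -2.1782148 ,  0.10905085]), 'tvec': array([0.04154432, 0.5761445 , 0.77324952])} (array([0.48105411, 0.01432507, 0.83663909]), array([ 0.11472204,  0.00743747, -0.99336979]))
side {'vertical_fov': 47.81312331471175, 'cx': 251.28185911950888, 'cy': 187.71579249152563, 'k1': -0.10229868836715077, 'rvec': array([ 2.3775736 , -0.41245316,  0.17501328]), 'tvec': array([-0.53380189,  0.22616855,  0.86484266])} (array([ 0.35219893, -0.56696591,  0.7990964 ]), array([ 0.24489865,  0.61729544, -0.74764363]))
{'clock': 0.1, 'joint_pos': array([-1.31259363e+00,  3.13930508e-01,  4.51166144e-02,  1.30362223e+00,
        1.53486793e-06,  1.43122511e+00]), 'qvel': array([-9.38747118e-04, -6.32207360e-04,  3.76845115e-03, -6.07302269e-05,
       -5.52167441e-04, -4.38722236e-04]), 'tau': array([ 1.70158495e-03, -4.81723380e+01,  2.99246567e+01,  1.26569654e-02,
       -2.33188857e-04, -8.81977030e-06]), 'tcp_pos': array([ 0.22262606, -0.52966216,  0.23050492]), 'orientation': array([-8.18503466e-04,  9.80286769e-01,  1.97578282e-01, -4.78383744e-05]), 'wrist_force': array([0.1767124 , 0.0554771 , 1.06555077]), 'ft_torque': array([ 0.00176652, -0.05209363, -0.00277796]), 'grip_force': 0.0, 'finger_gap': 0.08551952933763385}
```

View pics/top0.png

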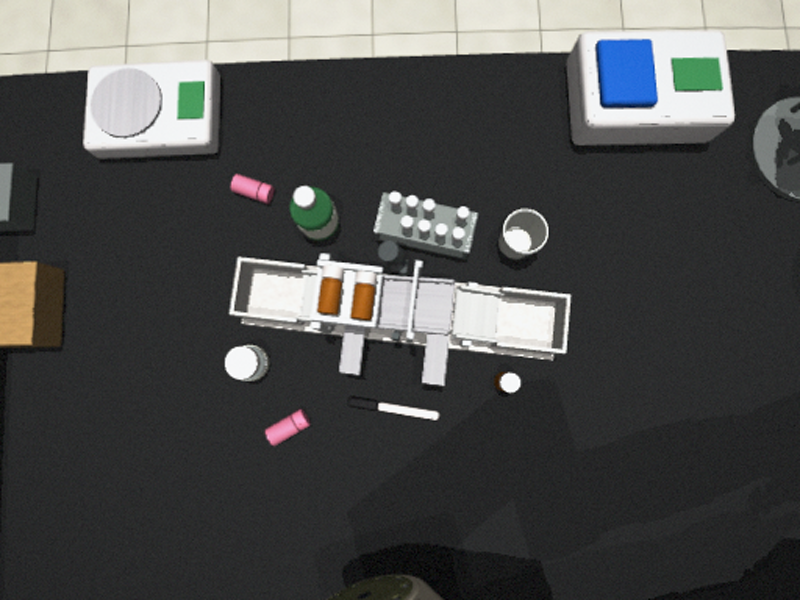

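View pics/side0.png

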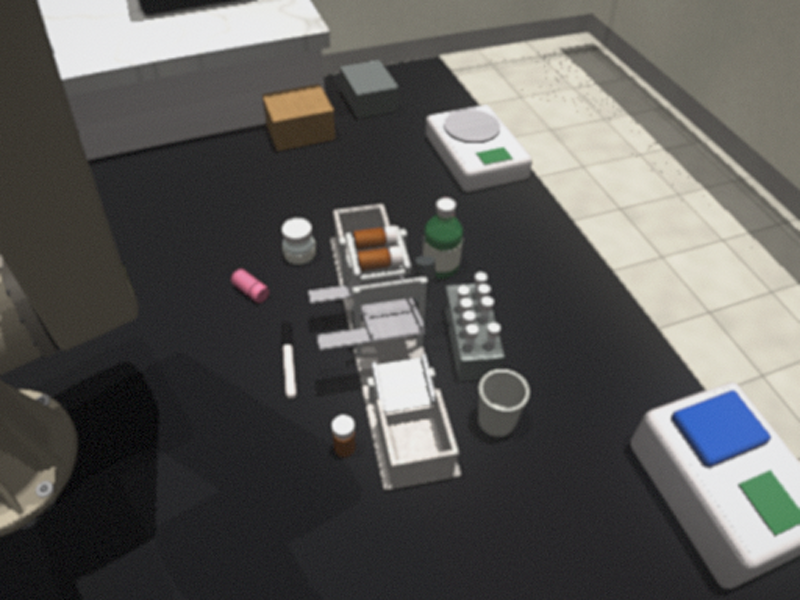

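The top picture shows the sorter from (230,258) to (571,355), its left side at image left. The amber vials are at (331,292) and (364,296), with tabs at (350,355) and (435,360). The right tab looks larger, so it's probably the raised one. I'll zoom in on both views to measure.

```bash
python3 - <<'E'
import cv2
a=cv2.imread("topraw.png")[155:275,140:380]; cv2.imwrite("pics/topc.png",cv2.resize(a,None,fx=3.3333,fy=3.3333,interpolation=cv2.INTER_CUBIC))
a=cv2.imread("sideraw.png")[125:315,180:340]; cv2.imwrite("pics/sidec.png",cv2.resize(a,None,fx=3,fy=3,interpolation=cv2.INTER_CUBIC))
E
```

```text
(no output)
```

View pics/topc.png

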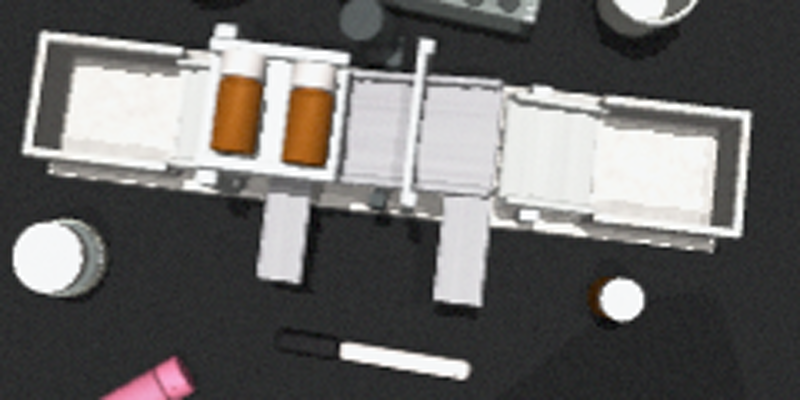

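View pics/sidec.png

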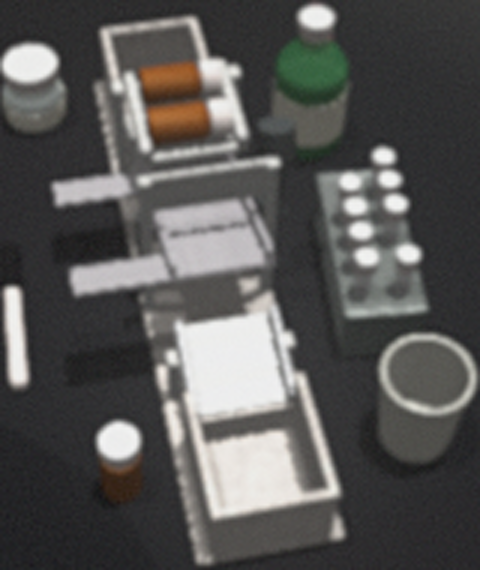

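The right tab stands higher and casts a shadow further from itself. Next I'll fit the sorter pose to the landmarks in both views.

```bash
cat > fit.py <<'E'
from h import *
from scipy.optimize import least_squares
T=lambda u:(140+u[0]*.3,155+u[1]*.3)
S=lambda u:(180+u[0]/3,125+u[1]/3)
obs=[("top",T((42,33)),(40,233,66)),("top",T((24,155)),(-40,233,66)),("top",T((750,112)),(40,-233,66)),("top",T((743,236)),(-40,-233,66)),
("top",T((428,42)),(49,-18,148)),("top",T((408,202)),(-49,-18,148)),
("side",S((141,180)),(-49,-18,148)),("side",S((279,162)),(49,-18,148)),("side",S((213,514)),(-40,-233,66)),("side",S((338,492)),(40,-233,66)),("side",S((102,28)),(-40,233,66)),("side",S((196,18)),(40,233,66))]
def W(p,m):
    m=np.atleast_2d(m)/1000; c,s=np.cos(p[2]),np.sin(p[2])
    return np.c_[p[0]+c*m[:,0]-s*m[:,1],p[1]+s*m[:,0]+c*m[:,1],m[:,2]]
def res(p): return np.concatenate([proj(n,W(p,m))[0]-uv for n,uv,m in obs])
r=least_squares(res,[.5,.0,0],loss="soft_l1"); p=r.x
if __name__=="__main__":
    print(p,np.degrees(p[2])); print(res(p).reshape(-1,2).round(1))
    for nm,a,b in(("Ltab",(280,281),(53,196)),("Rtab",(459,303),(71,281)),("vf_front",(303,163),None)):
        if b: print(nm,tri(T(a),S(b)))
    for nm,m in(("Ltab",(-103,60,62)),("Rtab",(-103,-60,97))): print(nm,W(p,m))
    Ri=lambda q:((q[0]-p[0])*np.cos(p[2])+(q[1]-p[1])*np.sin(p[2]),-(q[0]-p[0])*np.sin(p[2])+(q[1]-p[1])*np.cos(p[2]))
    for nm,u,z in(("vf0",(303,163),.132),("vf1",(315,62),.132),("vr0",(232,150),.132),("vr1",(244,48),.132),("jar",(50,258),.062),("spare",(622,300),.06),("pen0",(275,340),.01),("pen1",(470,368),.01)):
        q=atz("top",T(u),z); print(nm,q.round(4),np.round(Ri(q),4))
E
python3 fit.py
```

```text
[ 0.56479296  0.01995939 -0.14071623] -8.062446079380184
[[ 1.  -0.4]
 [ 1.  -1.2]
 [-0.2 -0.1]
 [-1.1 -0.6]
 [-0.7 -1.4]
 [-0.4  0.4]
 [-1.3 -0. ]
 [-0.6 -0.8]
 [ 0.2  0.8]
 [-0.2  0.5]
 [-0.1  1.1]
 [-0.9  0.4]]
Ltab [0.46983788 0.09165687 0.06072086]
Rtab [ 0.45465899 -0.02180013  0.09895572]
Ltab [[0.47122617 0.09381233 0.062     ]]
Rtab [[ 0.4543959  -0.02500157  0.097     ]]
vf0 [0.54   0.0699 0.132 ] [-0.0316  0.0459]
vf1 [0.6006 0.0617 0.132 ] [0.0296 0.0463]
vr0 [0.5488 0.1121 0.132 ] [-0.0287  0.089 ]
vr1 [0.6103 0.1043 0.132 ] [0.0332 0.0899]
jar [0.4878 0.2418 0.062 ] [-0.1074  0.2088]
spare [ 0.4522 -0.1287  0.06  ] [-0.0906 -0.163 ]
pen0 [0.4288 0.1008 0.01  ] [-0.1459  0.061 ]
pen1 [ 0.407  -0.0322  0.01  ] [-0.1489 -0.0738]
```

The fit is within about 1 px and the heights check out: right tab at 99 mm, left tab at 61 mm. The gate starts at -0.30, so I'll press the right tab. First I'll shut the fingers and turn the tool so that its x runs along sorter +y and its y along sorter +x.

Request:
{"name": "servo_tool", "arguments": {"increments": [{"grip": 1,"x": 0,"y": 0,"z": 0,"roll": -6.6},{"grip": 1,"x": 0,"y": 0,"z": 0,"roll": -6.6},{"grip": 1,"x": 0,"y": 0,"z": 0,"roll": -6.6},{"grip": 1,"x": 0,"y": 0,"z": 0,"roll": -6.6},{"grip": 1,"x": 0,"y": 0,"z": 0,"roll": -6.6}], "grip_force": 30}}

```text
clock: 0.52
tcp_pos: [0.2227, -0.5298, 0.2308]
orientation: [-0.001, 0.882, 0.47, 0.0]
wrist_force: [-0.5, -0.2, 0.3]
finger_gap: 0.0258
grip_force: 0.0
```

Request:
{"name": "servo_tool", "arguments": {"increments": [{"grip": 1,"x": 0,"y": 0,"z": 0,"roll": -6.6},{"grip": 1,"x": 0,"y": 0,"z": 0,"roll": -6.6},{"grip": 1,"x": 0,"y": 0,"z": 0,"roll": -6.6},{"grip": 1,"x": 0,"y": 0,"z": 0,"roll": -6.4},{"grip": 1,"x": 0,"y": 0,"z": 0,"roll": 0}]}}

```text
clock: 0.93
tcp_pos: [0.2227, -0.5298, 0.2308]
orientation: [-0.0, 0.754, 0.657, 0.0]
wrist_force: [-0.2, 0.6, 0.1]
finger_gap: -0.0
grip_force: 0.0
```

Request:
{"name": "servo_tool", "arguments": {"increments": [{"grip": 1,"x": 35,"y": 11,"z": 0,"roll": 0},{"grip": 1,"x": 35,"y": 11,"z": 0,"roll": 0},{"grip": 1,"x": 35,"y": 11,"z": 0,"roll": 0},{"grip": 1,"x": 35,"y": 11,"z": 0,"roll": 0},{"grip": 1,"x": 35,"y": 11,"z": 0,"roll": 0}]}}

```text
clock: 1.35
tcp_pos: [0.3018, -0.3628, 0.231]
orientation: [-0.0, 0.756, 0.654, 0.0]
wrist_force: [1.3, -0.5, 0.2]
finger_gap: 0.0002
grip_force: 0.0
```

```bash
cat > st.py <<'E'
from fit import *
from scipy.spatial.transform import Rotation as Ro
s=env.get_state(); q=s["tcp_pos"]-[p[0],p[1],0]; c,n=np.cos(p[2]),np.sin(p[2])
w=s["orientation"]; M=Ro.from_quat([w[1],w[2],w[3],w[0]]).as_matrix()
print("t",s["clock"],"sorter mm",np.round([1e3*(c*q[0]+n*q[1]),1e3*(-n*q[0]+c*q[1]),1e3*q[2]],1),"toolx yaw",np.degrees(np.arctan2(M[1,0],M[0,0])-p[2]).round(2),"F",s["wrist_force"].round(1),"gap",s["finger_gap"],s["joint_pos"].round(2))
E
python3 st.py
```

```text
t 1.35 sorter mm [-206.7 -415.9  231. ] toolx yaw 89.8 F [ 1.3 -0.5  0.2] gap 0.00024476061725549905 [-1.05  0.11 -0.21  1.25  0.    0.67]
```

Request:
{"name": "servo_tool", "arguments": {"increments": [{"grip": 1,"x": 35,"y": 11.5,"z": 0,"roll": 0},{"grip": 1,"x": 35,"y": 11.5,"z": 0,"roll": 0},{"grip": 1,"x": 35,"y": 11.5,"z": 0,"roll": 0},{"grip": 1,"x": 35,"y": 11.5,"z": 0,"roll": 0},{"grip": 1,"x": 35,"y": 11.5,"z": 0,"roll": 0}]}}

```text
clock: 1.77
tcp_pos: [0.3832, -0.1975, 0.2313]
orientation: [0.0, 0.756, 0.654, -0.0]
wrist_force: [0.8, -0.1, -0.8]
finger_gap: -0.0004
grip_force: 0.0
```

Request:
{"name": "servo_tool", "arguments": {"increments": [{"grip": 1,"x": 35,"y": 11.5,"z": 16,"roll": 0},{"grip": 1,"x": 35,"y": 11.5,"z": 16,"roll": 0},{"grip": 1,"x": 35,"y": 11.5,"z": 16,"roll": 0},{"grip": 1,"x": 35,"y": 11.5,"z": 16,"roll": 0},{"grip": 1,"x": 35,"y": 11.5,"z": 16,"roll": 0}]}}

```text
clock: 2.18
tcp_pos: [0.4646, -0.0321, 0.1506]
orientation: [0.0, 0.756, 0.655, 0.0]
wrist_force: [1.2, -0.2, 1.0]
finger_gap: -0.0002
grip_force: 0.0
```

Request:
{"name": "servo_tool", "arguments": {"increments": [{"grip": 1,"x": 0,"y": 0,"z": 20,"roll": 0},{"grip": 1,"x": 0,"y": 0,"z": 15,"roll": 0},{"grip": 1,"x": 0,"y": 0,"z": 0,"roll": 0}]}}

```text
clock: 2.43
tcp_pos: [0.4619, -0.0323, 0.1132]
orientation: [-0.002, 0.755, 0.656, -0.002]
wrist_force: [-0.8, -0.1, -0.5]
finger_gap: -0.0005
grip_force: 0.0
```

```bash
python3 st.py
```

```text
t 2.4333 sorter mm [-94.5 -66.2 113.2] toolx yaw 90.01 F [-0.8 -0.1 -0.5] gap -0.0005244021178403484 [-0.24  0.18 -0.43  0.96 -0.    1.47]
```

Request:
{"name": "servo_tool", "arguments": {"increments": [{"grip": 1,"x": 1,"y": 1,"z": 7,"roll": 0},{"grip": 1,"x": 0,"y": 0,"z": 6,"roll": 0},{"grip": 1,"x": 0,"y": 0,"z": 5,"roll": 0},{"grip": 1,"x": 0,"y": 0,"z": 5,"roll": 0},{"grip": 1,"x": 0,"y": 0,"z": 5,"roll": 0}]}}

```text
clock: 2.85
tcp_pos: [0.4657, -0.0337, 0.0884]
orientation: [0.0, 0.755, 0.655, 0.0]
wrist_force: [-0.1, 0.7, -0.1]
finger_gap: 0.0002
grip_force: 0.1
```

Request:
{"name": "servo_tool", "arguments": {"increments": [{"grip": 1,"x": 0,"y": 0,"z": 5,"roll": 0},{"grip": 1,"x": 0,"y": 0,"z": 4,"roll": 0},{"grip": 1,"x": 0,"y": 0,"z": 3,"roll": 0},{"grip": 1,"x": 0,"y": 0,"z": 0,"roll": 0}]}}

```text
clock: 3.18
tcp_pos: [0.4648, -0.033, 0.0756]
orientation: [-0.0, 0.755, 0.656, -0.0]
wrist_force: [0.1, -0.2, 0.0]
finger_gap: -0.0001
grip_force: 0.0
```

```bash
python3 st.py; python3 - <<'E'
from h import *
im=env.read_camera("side")[:,:,::-1]; cv2.imwrite("pics/side1.png",cv2.resize(im[125:315,180:340],None,fx=3,fy=3,interpolation=cv2.INTER_CUBIC))
E
```

```text
t 3.1833 sorter mm [-91.6 -66.5  75.6] toolx yaw 90.04 F [ 0.1 -0.2  0. ] gap -0.00011595581528376862 [-0.24  0.22 -0.49  0.87 -0.    1.47]
```

View pics/side1.png

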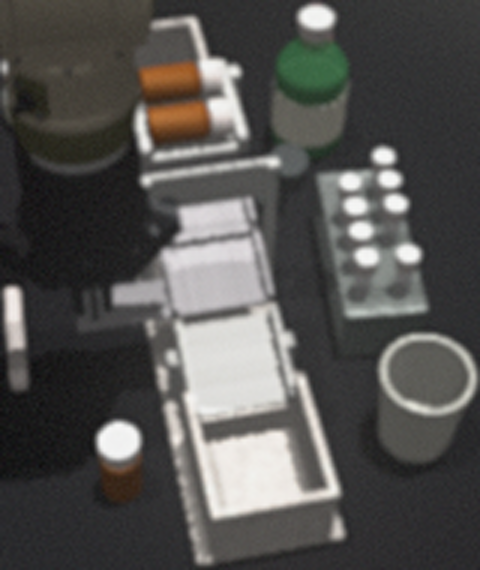

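The gate has rocked over: its right end now lies low at the chute around (215,310). Both vials are still on the shelf at (170,80) and (180,120). Next I'll go up and over to just outside the shelf's outer end.

Request:
{"name": "servo_tool", "arguments": {"increments": [{"grip": 1,"x": 0,"y": 0,"z": -20,"roll": 0},{"grip": 1,"x": 0,"y": 0,"z": -28,"roll": 0},{"grip": 1,"x": 0,"y": 0,"z": -28,"roll": 0},{"grip": 1,"x": 0,"y": 0,"z": -28,"roll": 0},{"grip": 1,"x": 0,"y": 0,"z": -28,"roll": 0}]}}

```text
clock: 3.65
tcp_pos: [0.4652, -0.033, 0.2099]
orientation: [0.0, 0.755, 0.656, 0.0]
wrist_force: [-0.1, -0.3, 0.4]
finger_gap: -0.0
grip_force: 0.0
```

Request:
{"name": "servo_tool", "arguments": {"increments": [{"grip": 0.85,"x": 20,"y": 8,"z": 0,"roll": 0},{"grip": 0.85,"x": 25,"y": 10,"z": 0,"roll": 0},{"grip": 0.85,"x": 25,"y": 11,"z": 0,"roll": 0},{"grip": 0.85,"x": 25,"y": 11,"z": 0,"roll": 0},{"grip": 0.85,"x": 25,"y": 11,"z": 0,"roll": 0}]}}

```text
clock: 4.07
tcp_pos: [0.5332, 0.0798, 0.2087]
orientation: [0.0, 0.755, 0.656, 0.0]
wrist_force: [-0.0, 0.1, -0.1]
finger_gap: 0.0127
grip_force: 0.0
```

Request:
{"name": "servo_tool", "arguments": {"increments": [{"grip": 0.85,"x": 25,"y": 11,"z": 0,"roll": 0},{"grip": 0.85,"x": 25,"y": 11,"z": 0,"roll": 0},{"grip": 0.85,"x": 25,"y": 11,"z": 0,"roll": 0},{"grip": 0.85,"x": 16,"y": 8,"z": 0,"roll": 0},{"grip": 0.85,"x": 0,"y": 0,"z": 0,"roll": 0}]}}

```text
clock: 4.48
tcp_pos: [0.5874, 0.1659, 0.2078]
orientation: [0.0, 0.754, 0.657, 0.001]
wrist_force: [-0.5, 0.6, 0.4]
finger_gap: 0.013
grip_force: 0.0
```

```bash
python3 st.py
```

```text
t 4.4833 sorter mm [  1.9 147.7 207.8] toolx yaw 90.24 F [-0.5  0.6  0.4] gap 0.012983932417314261 [0.14 0.39 0.1  1.28 0.   1.85]
```

Request:
{"name": "servo_tool", "arguments": {"increments": [{"grip": 0.85,"x": 0,"y": -2,"z": 20,"roll": 0},{"grip": 0.85,"x": 0,"y": 0,"z": 20,"roll": 0},{"grip": 0.85,"x": 0,"y": 0,"z": 20,"roll": 0},{"grip": 0.85,"x": 0,"y": 0,"z": 20,"roll": 0},{"grip": 0.85,"x": 0,"y": 0,"z": 0,"roll": 0}]}}

```text
clock: 4.9
tcp_pos: [0.5807, 0.1623, 0.1242]
orientation: [-0.002, 0.755, 0.656, -0.003]
wrist_force: [-0.1, -0.5, -0.9]
finger_gap: 0.0129
grip_force: 0.0
```

```bash
python3 st.py; python3 - <<'E'
from h import *
im=env.read_camera("side")[:,:,::-1]; cv2.imwrite("pics/side2.png",cv2.resize(im[90:240,180:340],None,fx=4,fy=4,interpolation=cv2.INTER_CUBIC))
E
```

```text
t 4.9 sorter mm [ -4.2 143.1 124.2] toolx yaw 90.03 F [-0.1 -0.5 -0.9] gap 0.012941479251138411 [ 0.14  0.42 -0.06  1.09 -0.    1.85]
```

View pics/side2.png

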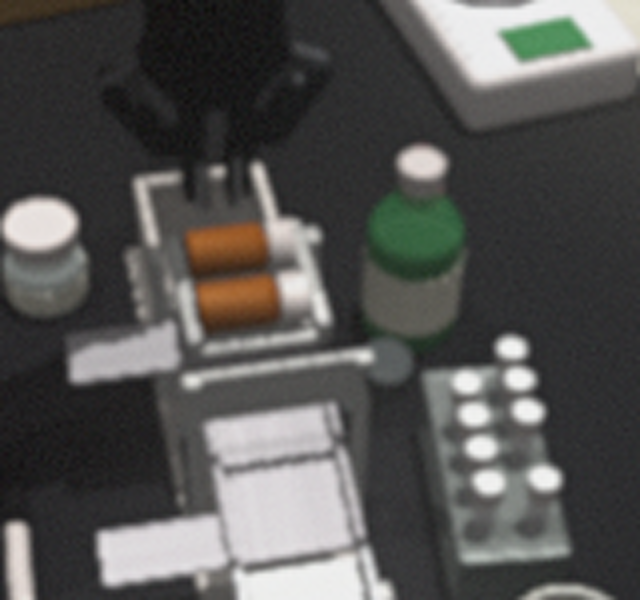

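The shut fingertips are at about (190–240,190), just behind the rear vial (230,245) and centred on the shelf. The left tab is raised. Now I'll approach slowly.

Request:
{"name": "servo_tool", "arguments": {"increments": [{"grip": 0.85,"x": -7,"y": 0,"z": 0,"roll": 0},{"grip": 0.85,"x": -7,"y": 0,"z": 0,"roll": 0},{"grip": 0.85,"x": -4,"y": 0,"z": 0,"roll": 0},{"grip": 0.85,"x": -3,"y": 0,"z": 0,"roll": 0},{"grip": 0.85,"x": -3,"y": 0,"z": 0,"roll": 0}]}}

```text
clock: 5.37
tcp_pos: [0.5811, 0.1389, 0.1293]
orientation: [0.001, 0.755, 0.656, 0.001]
wrist_force: [0.3, -0.0, 0.5]
finger_gap: 0.0129
grip_force: 0.0
```

```bash
python3 st.py
```

```text
t 5.3667 sorter mm [ -0.6 120.  129.3] toolx yaw 90.02 F [ 0.3 -0.   0.5] gap 0.012883185525469246 [ 0.1   0.4  -0.08  1.09 -0.    1.81]
```

Request:
{"name": "servo_tool", "arguments": {"increments": [{"grip": 0.85,"x": -3,"y": 0,"z": 1,"roll": 0},{"grip": 0.85,"x": -3,"y": 0,"z": 1,"roll": 0},{"grip": 0.85,"x": -3,"y": 0,"z": 0,"roll": 0},{"grip": 0.85,"x": -3,"y": 0,"z": 0,"roll": 0},{"grip": 0.85,"x": -3,"y": 0,"z": 0,"roll": 0}]}}

```text
clock: 5.78
tcp_pos: [0.5783, 0.1244, 0.1262]
orientation: [0.0, 0.755, 0.656, -0.0]
wrist_force: [-0.4, -1.4, -0.7]
finger_gap: 0.0128
grip_force: 0.0
```

Request:
{"name": "servo_tool", "arguments": {"increments": [{"grip": 0.85,"x": -3,"y": 0,"z": 0,"roll": 0},{"grip": 0.85,"x": -3,"y": 0,"z": 0,"roll": 0},{"grip": 0.85,"x": -3,"y": 0,"z": 0,"roll": 0},{"grip": 0.85,"x": -3,"y": 0,"z": 0,"roll": 0},{"grip": 0.85,"x": -3,"y": 0,"z": 0,"roll": 0}]}}

```text
clock: 6.2
tcp_pos: [0.5763, 0.1096, 0.1263]
orientation: [0.0, 0.755, 0.656, 0.0]
wrist_force: [-0.1, 0.2, 0.0]
finger_gap: 0.0128
grip_force: 0.2
```

```bash
python3 st.py; python3 - <<'E'
from h import *
im=env.read_camera("side")[:,:,::-1]; cv2.imwrite("pics/side3.png",cv2.resize(im[90:240,180:340],None,fx=4,fy=4,interpolation=cv2.INTER_CUBIC))
E
```

```text
t 6.2 sorter mm [ -1.1  90.4 126.3] toolx yaw 90.06 F [-0.1  0.2  0. ] gap 0.012824630366702458 [ 0.05  0.39 -0.11  1.07  0.    1.76]
```

View pics/side3.png

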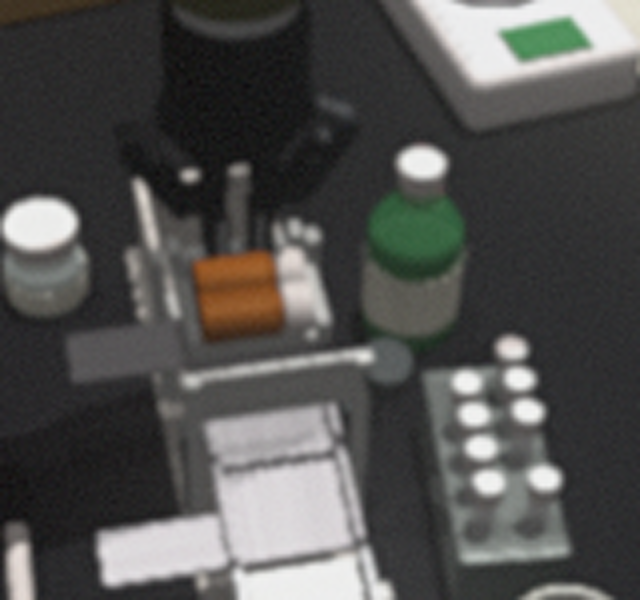

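The rear vial (235,270) now touches the front one (240,305), and both lie square. I'll keep pushing slowly and pause once the front one should drop.

Request:
{"name": "servo_tool", "arguments": {"increments": [{"grip": 0.85,"x": -3,"y": 0,"z": 0,"roll": 0},{"grip": 0.85,"x": -3,"y": 0,"z": 0,"roll": 0},{"grip": 0.85,"x": -3,"y": 0,"z": 0,"roll": 0},{"grip": 0.85,"x": -2,"y": 0,"z": 0,"roll": 0},{"grip": 0.85,"x": -2,"y": 0,"z": 0,"roll": 0}]}}

```text
clock: 6.67
tcp_pos: [0.5745, 0.0967, 0.1263]
orientation: [0.0, 0.755, 0.656, -0.0]
wrist_force: [-0.6, -0.1, 0.1]
finger_gap: 0.0125
grip_force: 0.0
```

Request:
{"name": "servo_tool", "arguments": {"increments": [{"grip": 0.85,"x": 0,"y": 0,"z": 0,"roll": 0},{"grip": 0.85,"x": 0,"y": 0,"z": 0,"roll": 0},{"grip": 0.85,"x": 0,"y": 0,"z": 0,"roll": 0},{"grip": 0.85,"x": 0,"y": 0,"z": 0,"roll": 0},{"grip": 0.85,"x": 0,"y": 0,"z": 0,"roll": 0}]}}

```text
clock: 7.08
tcp_pos: [0.5746, 0.0971, 0.1263]
orientation: [0.0, 0.755, 0.656, 0.0]
wrist_force: [-0.0, -0.1, 0.2]
finger_gap: 0.0125
grip_force: 0.0
```

```bash
python3 st.py; python3 - <<'E'
from h import *
im=env.read_camera("side")[:,:,::-1]; cv2.imwrite("pics/side4.png",cv2.resize(im[125:315,180:340],None,fx=3,fy=3,interpolation=cv2.INTER_CUBIC))
E
```

```text
t 7.0833 sorter mm [ -1.1  77.7 126.3] toolx yaw 90.07 F [-0.  -0.1  0.2] gap 0.012518250454692478 [ 0.03  0.38 -0.12  1.07 -0.    1.74]
```

View pics/side4.png

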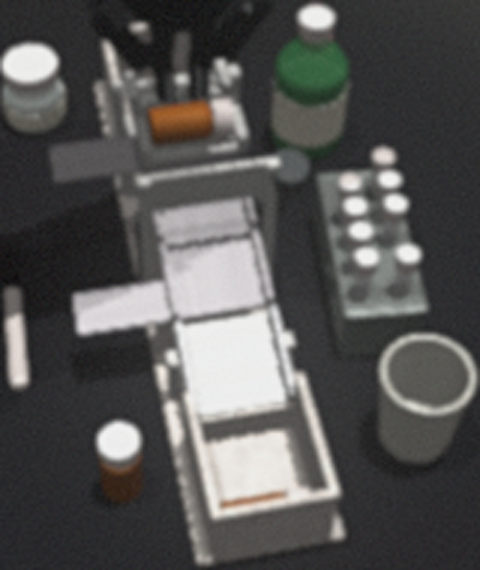

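The front vial is in the right bin, visible at (253,497), and the rear one sits at (182,122) in the front seat. I'll push it on.

Request:
{"name": "servo_tool", "arguments": {"increments": [{"grip": 0.85,"x": -3,"y": 0,"z": 0,"roll": 0},{"grip": 0.85,"x": -3,"y": 0,"z": 0,"roll": 0},{"grip": 0.85,"x": -3,"y": 0,"z": 0,"roll": 0},{"grip": 0.85,"x": -3,"y": 0,"z": 0,"roll": 0},{"grip": 0.85,"x": -3,"y": 0,"z": 0,"roll": 0}]}}

```text
clock: 7.55
tcp_pos: [0.5724, 0.0816, 0.1263]
orientation: [0.0, 0.755, 0.656, -0.0]
wrist_force: [-0.6, 0.1, 0.4]
finger_gap: 0.0132
grip_force: 0.0
```

Request:
{"name": "servo_tool", "arguments": {"increments": [{"grip": 0.85,"x": -3,"y": 0,"z": 0,"roll": 0},{"grip": 0.85,"x": -3,"y": 0,"z": 0,"roll": 0},{"grip": 0.85,"x": -3,"y": 0,"z": 0,"roll": 0},{"grip": 0.85,"x": -3,"y": 0,"z": 0,"roll": 0},{"grip": 0.85,"x": -3,"y": 0,"z": 0,"roll": 0}]}}

```text
clock: 7.97
tcp_pos: [0.5703, 0.0669, 0.1263]
orientation: [0.0, 0.755, 0.656, -0.0]
wrist_force: [-0.4, -0.7, -0.3]
finger_gap: 0.0131
grip_force: 0.0
```

Request:
{"name": "servo_tool", "arguments": {"increments": [{"grip": 0.85,"x": -3,"y": 0,"z": 0,"roll": 0},{"grip": 0.85,"x": -3,"y": 0,"z": 0,"roll": 0},{"grip": 0.85,"x": -3,"y": 0,"z": 0,"roll": 0},{"grip": 0.85,"x": 0,"y": 0,"z": 0,"roll": 0},{"grip": 0.85,"x": 0,"y": 0,"z": 0,"roll": 0}]}}

```text
clock: 8.38
tcp_pos: [0.5691, 0.0582, 0.1263]
orientation: [0.0, 0.755, 0.656, -0.0]
wrist_force: [-0.2, -0.0, 0.4]
finger_gap: 0.0127
grip_force: 0.0
```

Request:
{"name": "servo_tool", "arguments": {"increments": [{"grip": 0.85,"x": 0,"y": 0,"z": -25,"roll": 0},{"grip": 0.85,"x": 0,"y": 0,"z": -30,"roll": 0},{"grip": 0.85,"x": 0,"y": 0,"z": -30,"roll": 0},{"grip": 0.85,"x": 0,"y": 0,"z": -25,"roll": 0},{"grip": 0.85,"x": 0,"y": 0,"z": 0,"roll": 0}]}}

```text
clock: 8.8
tcp_pos: [0.5718, 0.0585, 0.2422]
orientation: [0.003, 0.755, 0.656, 0.003]
wrist_force: [1.0, -1.3, 0.4]
finger_gap: 0.0135
grip_force: 0.0
```

```bash
python3 st.py; python3 - <<'E'
from h import *
im=env.read_camera("side")[:,:,::-1]; cv2.imwrite("pics/side5.png",cv2.resize(im[125:315,180:340],None,fx=3,fy=3,interpolation=cv2.INTER_CUBIC))
E
```

```text
t 8.8 sorter mm [  1.5  39.1 242.2] toolx yaw 90.08 F [ 1.  -1.3  0.4] gap 0.013459718403906753 [-0.04  0.3   0.06  1.32 -0.    1.67]
```

View pics/side5.png

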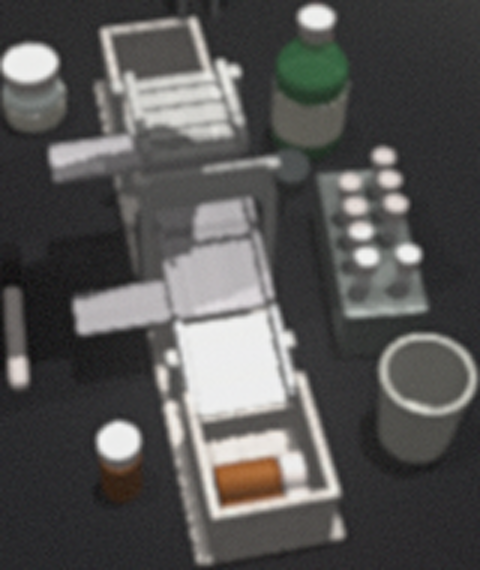

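The shelf is empty and a vial shows in the right bin at (255,480). I'll check for both in the top view.

```bash
python3 - <<'E'
from h import *
from fit import W,p
im=env.read_camera("top")[:,:,::-1]; cv2.imwrite("pics/top1.png",cv2.resize(im[155:275,140:380],None,fx=3.3333,fy=3.3333,interpolation=cv2.INTER_CUBIC))
E
```

```text
(no output)
```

View pics/top1.png

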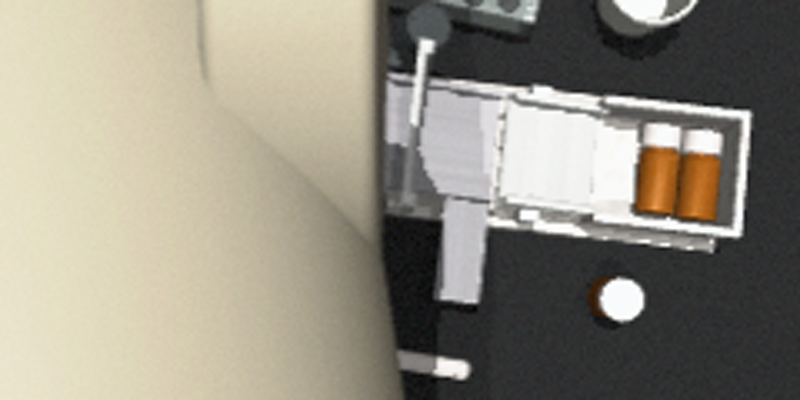

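Both vials lie side by side in the right bin at (658,170) and (700,175). The hand is clear above and the neighbouring objects have not moved. I'll let it settle briefly, then hand in.

Request:
{"name": "servo_tool", "arguments": {"increments": [{"grip": 0.85,"x": 0,"y": 0,"z": 0,"roll": 0},{"grip": 0.85,"x": 0,"y": 0,"z": 0,"roll": 0},{"grip": 0.85,"x": 0,"y": 0,"z": 0,"roll": 0},{"grip": 0.85,"x": 0,"y": 0,"z": 0,"roll": 0},{"grip": 0.85,"x": 0,"y": 0,"z": 0,"roll": 0}]}}

```text
clock: 9.32
tcp_pos: [0.5687, 0.0583, 0.2354]
orientation: [-0.0, 0.755, 0.656, -0.001]
wrist_force: [-0.9, 0.0, 0.2]
finger_gap: 0.0128
grip_force: 0.0
```

```bash
python3 -c "
from workcell import env
print(env.hand_in())"
```

```text
the job is handed in; nothing more can be done
None
```

I rocked the gate over by its right tab, both vials rolled into the right bin, the hand is clear, and the job was handed in at about 9.3 s; the hand-in call returned no verdict.

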